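# Scrap the worn bit from the slide-lid bit box

### The job

The red router bit is worn out. Open the wooden bit box by lifting the front end of its sliding lid over the stop lip and drawing it out towards the front until it is clear of its grooves, and lay the lid flat on a free patch of the worktop, pull upwards. Then take out the red bit and drop it into the yellow scrap tray; leave the blue bit standing in the box and do not knock or push the things lying around.

Things in the scene. Friction and masses are not known exactly. Their poses are not given: they have to be found in the camera images.
- bit_box: Pale wooden router-bit box with a sliding lid, fixed (does not move), 156 (x) x 112 (y) x 88 mm high. Origin: centre of its underside, on the worktop; z up; its front end, where the lid comes out, is its -x end. Inside: floor 6 mm thick, x -70..70, y -45..45 mm. The lid lies on the floor of two side grooves at z = 72 mm, 6 mm deep, outer sides at y = +-51 mm.
- box_rails (a point): Mid-point between the front ends of the box's two dark top rails, at (4, 0, 83) mm in the box frame, same axes. The rails (underside z = 83, top z = 88 mm, y 45..56 mm either side) cover the grooves only in the rear half, x 4..78 mm, leaving the lid 5 mm of vertical play; in front of them the grooves are open above, with side guides to z = 78 mm.
- box_lip (a point): Middle of the top of the dark stop lip on the box's front wall, at (-74, 0, 77) mm in the box frame, same axes. The lip is 8 mm thick (x -78..-70 mm) and stands 5 mm above the groove floor: the lid cannot slide out until its front end is lifted over it (it can rise about 10 mm at the front while the lid is fully home).
- lid_mid (a point): Centre of the lid's board (half-way through it). The loose plywood lid, 137 (x) x 99 (y) x 6 mm, about 0.11 kg, has a dark pull on top; z up out of the face with the pull, -x towards its front end (with the pull). At the start fully home, aligned with the box, this point at (0, 0, 75) mm in the box frame, 1.5 mm of play all round. Out of the grooves once drawn over 65 mm towards -x.
- lid_pull (a point): Centre of the pull on the lid, a dark block 36 (x) x 14 (y) x 26 mm high standing on the lid's top face; 45 mm from the lid's centre towards its front end, this point 13 mm above the lid's top face. Grasp it across its 14 mm.
- red_bit_mid (a point): Centre (half-way up) of the red router bit, 62 mm tall, 0.11 kg, standing on its cutter on the box floor: red cutter 28 x 22 mm, 26 mm high; above it a bare steel shank 12.7 mm thick, 36 mm high, to grasp. z axis: up along the shank. Under the lid at the start; one bit stands in the front and one in the rear half of the box, either way round.
- blue_bit_mid (a point): Centre (half-way up) of the blue router bit, 52 mm tall, standing upright on its cutter on the box floor: blue cutter 36 x 28 mm, 16 mm high, steel shank 12.7 mm thick above it. z axis: up along the shank.
- scrap_tray: Yellow open plastic scrap tray, fixed to the worktop (it does not move), 120 (x) x 140 (y) x 50 mm high with a rim reaching 4 mm further out, walls and floor 4 mm. Origin: centre of its underside, on the worktop; z up.
- glue_bottle: Bystander: standing yellow bottle, 44 (x) x 62 (y) x 208 mm tall; origin: centre of its underside. Easily knocked over.
- tape_measure: Bystander: red and black tape measure, 35 (x) x 80 (y) x 68 mm high; origin: centre of its underside.
- sanding_block: Bystander: brown sanding block, 59 (x) x 112 (y) x 34 mm high; origin: centre of its underside.
- offcut_maple: Bystander: pale maple offcut, 45 (x) x 130 (y) x 32 mm high; origin: centre of its underside. The worktop is free from x = 0.38 to 0.70 m and y = -0.36 to 0.41 m (world) but for the things listed here. Keep clear of the black drill-press table that overhangs its left side at x > 0.60, y > 0.32 m, 0.15 to 0.3 m up.

How it is judged (in metres and radians):
On the way, in this order (a step that is already met when the one before it is completed fails the run):
1. the lid's front end has been lifted over the stop lip and drawn at least 15 mm out, its rear end still in the grooves (x of lid_mid in the frame of bit_box between -0.062 and -0.015 m and y of lid_mid in the frame of bit_box between -0.012 and 0.012 m and z of lid_mid in the frame of bit_box between 0.07 and 0.1 m), for 0.1 s.
2. the lid lies flat on the worktop, pull upwards, let go (height (world z) of lid_mid between -0.004 and 0.008 m and angle between lid_mid's own z axis and vertical below 0.06 rad and contact force between the fingers and lid below 0.1 N), for 0.2 s.
At the end, for the whole second after the job is handed in: The lid lies flat on the worktop (its centre within 5 mm of the height of a lid lying on it, tilted less than 0.06 rad, pull upwards); the red bit's centre is inside the scrap tray below its rim; the blue bit stands in the box (tilted less than 0.2 rad); all at rest (height (world z) of lid_mid between -0.004 and 0.008 m and angle between lid_mid's own z axis and vertical below 0.06 rad and x of red_bit_mid in the frame of scrap_tray between -0.058 and 0.058 m and y of red_bit_mid in the frame of scrap_tray between -0.068 and 0.068 m and z of red_bit_mid in the frame of scrap_tray between 0 and 0.05 m and x of blue_bit_mid in the frame of bit_box between -0.07 and 0.07 m and y of blue_bit_mid in the frame of bit_box between -0.045 and 0.045 m and z of blue_bit_mid in the frame of bit_box below 0.045 m and angle between blue_bit_mid's own z axis and vertical below 0.2 rad and linear speed of each of lid, red_bit, blue_bit below 0.03 m/s); the robot touches nothing.
It fails at once if a bystander (glue bottle, tape measure, sanding block or maple offcut) is pushed more than 20 mm or knocked over (distance of any of glue_bottle, tape_measure, sanding_block, offcut_maple from where it was at the start of the episode above 0.02 m or angle between any of glue_bottle, tape_measure, sanding_block, offcut_maple's own z axis and vertical above 0.4 rad).
It also fails if it takes over 64 s, if anything falls off the work surface, if the arm or the gripper's body presses on something with over 40 N, if the wrist force passes 120 N, or if a joint passes its speed limit or range.

### The arm

A 6-joint arm with a two-finger parallel gripper is mounted at the origin on a cart in front of the work surface, level with it; the furniture and walls round the work are solid. World frame = base frame: x ahead of the robot, y to its left, z up, the work surface at z = 0. Lengths are in mm, angles in rad, forces in N, time in s.
With the tool pointing down it reaches from about 350 to 975 mm from the base axis. Payload 7.1 kg.
Tool frame: the origin (TCP) lies at the very end of the fingers, on their centre line; the grasp point (between the pads) lies 19 mm behind it; z points along the fingers, y is the line along which they close (so a half turn about z gives the same grasp; the last joint's range is limited). The gripper opens to 88 mm and grips with 3 to 60 N. Pads are 20 mm wide; open, the fingers measure 115 mm over their backs; the gripper's body (75 mm by 178 mm) begins 61 mm behind the grasp point.
Start: joints at [1.242, 0.423, 1.63, -0, 1.089, -0.019], TCP at [190.511, 595.24, 222.675] pointing down, gripper open.
Joint ranges: [-3, 3], [-0.9, 2.11], [0.09, 2.58], [-1.31, 4.45], [0.11, 2.69], [-2.54, 2.54]. Speed limits (rad/s): [2.39, 2.39, 3.01, 3.14, 3.14, 3.14].

### API

Orientations are given as a 3x3 rotation matrix whose columns are the frame's x, y, z axes.
In Python, from workcell import arm gives the robot as it stands.
- The arm moves only by the tool jog_arm, never from a script. Its argument "commands" is a list that holds one entry, the list of rows, each a list of 7 numbers: the turn, a rotation vector about the tool's x, y, z in units of 10 degrees (1.0 is 10 degrees), then the shift along the tool's x, y, z in units of 60 mm (1.0 is 60 mm), then the opening, from -1 (shut) to 1 (fully open). A call has 1 to 20 rows; each row shifts and turns the commanded pose from where the row before left it, along the tool's axes as they then stand; what a row does not reach is not made up. A row lasts 1/8 s, in which the tool goes at most 62.5 mm and 10.7 degrees, less where a joint would pass 70% of its speed; a pose out of reach is approached as far as the arm can. A call with a number of a shift or a turn outside -1 to 1 is refused whole. A call with a gripper value outside its range is refused whole. The fingers move at their own pace and stop on an object; "grip_force" is the grip in N (left out, the last holds). Time passes only in rows, so rows that do not move let the fingers close. It gives the time, the measured TCP pose, the force, the opening and the grip force at its end, in the units of the state.
- arm.observe(): the state, without advancing time (a new reading comes with each control period).
- arm.snapshot(name): name is "side" or "top"; returns a dict with "pixels" (400x640x3 uint8, red, green, blue), "depth" (400x640 float32, mm along the optical axis (not along the pixel's ray), 0 where there is no reading), "K" (3x3 intrinsics, pixels), "world_to_cam" (4x4, takes a point from world to camera coordinates). Camera axes: x right, y up, looking along -z (the intrinsics and any distortion apply to the point x, -y, -z); pixel columns grow to the right and rows downward; lengths in mm; the calibration is good to about 2 mm. A picture is of the moment at which its call begins.
- arm.close_job(): hands the job in; it is judged then, once.
Trained networks look in a picture, given as the dict that the camera call returned (one of the last four; its "shot" number tells which), for a name from the list of things; names that differ only in an ending like _2 or _b are one class to them, and where a whole thing is asked for, a point or a joint stands for the part that bears it (a point fixed in the world has none). Each returns a list of dicts, best first, with "confidence" (0 to 1); they miss things now and then, are a little off and sometimes report something else, mostly with a low value. They report only what shows in the picture. A call takes as long as a camera call.
- arm.masks_of(picture, query): "region" (400x640 bool, what is visible of it) and "centre" ([column, row] in pixels, amid what is visible of it).
The state is a dict: "time_s": time; "joint_positions": joint angles; "qvel": joint speeds; "joint_torque": joint torques, N m; "position": TCP position; "orientation": TCP orientation; "contact_force": force on the tool from outside, world axes, zero at the start; "ft_torque": the same for the moment, N m; "gripper_width": finger opening in mm; "gripper_force": force on a finger pad.
Only numpy, scipy, OpenCV 4.12 (cv2) and the standard library are available. Lean on these libraries where they do the work, as an engineer would, in place of code of your own. Each camera call takes 0.05 s, during which the arm holds its last target. There are 200 camera calls.

## Working session

There is one attempt and no reset: what is moved stays moved. The work goes in short steps, Python scripts to look and compute and a tool call to move; the robot and the scene stay as the last step left them, time stands still between calls to the robot, and variables do not carry over. Pictures are saved under pics/ and viewed, at most 10 in all, crops included, and the job is handed in when it is done.

Besides the shell and the picture viewer there is one more tool, called after "Call:" in YAML: its name, and indented under it one key for each argument. jog_arm: Moves the arm, as the interface text tells. Shifts and turns lie within -1 to 1; 1 stands for 60 mm of shift or 10 degrees of turn. Its arguments: {"type":"object","properties":{"commands":{"type":"array"},"grip_force":{"type":"number"}},"required":["commands"]}

```bash
mkdir -p pics; cat > h.py <<'E'
from workcell import arm
import numpy as np, cv2
def pts(p,mask=None):
    d=p['depth'];K=np.array(p['K']);T=np.linalg.inv(np.array(p['world_to_cam']))
    v,u=np.nonzero((d>0)&(mask if mask is not None else True))
    z=d[v,u];x=(u-K[0,2])/K[0,0]*z;y=(v-K[1,2])/K[1,1]*z
    return (T@np.c_[x,-y,-z,np.ones_like(z)].T).T[:,:3],u,v
def save(p,n): cv2.imwrite('pics/'+n,cv2.cvtColor(p['pixels'],cv2.COLOR_RGB2BGR))
E
python3 - <<'E'
from h import *
s=arm.observe();print({k:np.round(v,3).tolist() for k,v in s.items()})
for c in('top','side'):
    p=arm.snapshot(c);save(p,c+'0.png');print(c,[k for k in p],np.round(p['K'],1).tolist(),np.round(np.linalg.inv(p['world_to_cam']),2).tolist())
    for n in['bit_box','lid_mid','lid_pull','scrap_tray','glue_bottle','tape_measure','sanding_block','offcut_maple']:
        for m in arm.masks_of(p,n)[:2]:
            if m['confidence']<.3: continue
            P,u,v=pts(p,m['region'])
            if len(P)<5: continue
            top=P[P[:,2]>np.percentile(P[:,2],97)-6]
            print(n,round(m['confidence'],2),np.round(m['centre']),'lo',np.percentile(P,3,0).round(),'hi',np.percentile(P,97,0).round(),'top rect',[np.round(a,1) for a in cv2.minAreaRect(top[:,:2].astype(np.float32))])
E
```

```text
{'time_s': 0.0, 'joint_positions': [1.242, 0.424, 1.631, -0.0, 1.089, -0.019], 'qvel': [-0.001, 0.0, 0.001, 0.001, -0.001, -0.001], 'joint_torque': [0.001, -54.461, -27.368, 0.064, 0.023, -0.0], 'position': [190.361, 594.728, 221.923], 'orientation': [[-0.952, 0.305, -0.0], [0.305, 0.952, -0.001], [0.0, -0.001, -1.0]], 'contact_force': [-0.163, 0.042, 0.866], 'ft_torque': [-0.029, 0.026, -0.004], 'gripper_force': 0.0, 'gripper_width': 87.806}
top ['pixels', 'depth', 'K', 'world_to_cam', 'shot'] [[382.5, 0.0, 311.7], [0.0, 382.5, 199.0], [0.0, 0.0, 1.0]] [[-0.01, 0.99, -0.12, 418.39], [-1.0, -0.01, -0.0, 20.45], [-0.01, 0.12, 0.99, 1184.0], [0.0, 0.0, 0.0, 1.0]]
bit_box 0.58 [377. 183.] lo [ 523. -276.    6.] hi [ 690. -126.   92.] top rect [array([ 644.9, -186.1]), array([ 73.9, 112.4]), np.float64(26.4)]
lid_mid 0.81 [390. 179.] lo [ 543. -262.   74.] hi [ 672. -156.  103.] top rect [array([ 567.5, -223.8]), array([35.5, 13.6]), np.float64(26.6)]
lid_pull 0.94 [391. 182.] lo [ 543. -263.   74.] hi [ 672. -153.  103.] top rect [array([ 567.5, -223.8]), array([35.5, 13.6]), np.float64
[... 1702 characters left out ...]
] lo [529.  56.   2.] hi [666. 213.  51.] top rect [array([599.1, 132.3]), array([149.2, 129.9]), np.float64(73.0)]
glue_bottle 0.84 [263. 186.] lo [694. -58.  14.] hi [746. -32. 176.] top rect [array([719.8, -52. ]), array([17. , 13.6]), np.float64(14.6)]
tape_measure 0.52 [371. 168.] lo [ 415. -309.   -0.] hi [ 462. -235.   68.] top rect [array([ 436.6, -272. ]), array([68. , 32.4]), np.float64(73.1)]
sanding_block 0.91 [341. 337.] lo [402. 282.   4.] hi [464. 384.  36.] top rect [array([434.8, 329.5]), array([ 54.8, 106.8]), np.float64(11.3)]
offcut_maple 0.89 [362. 200.] lo [ 395. -169.    4.] hi [486. -59.  34.] top rect [array([ 438.5, -121.1]), array([130.3,  44.6]), np.float64(57.4)]
```

View pics/top0.png

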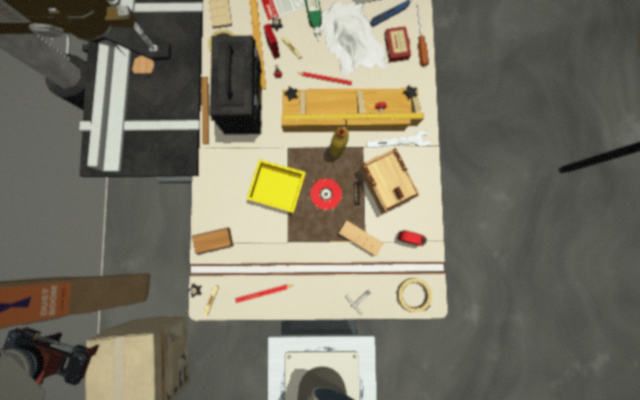

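View pics/side0.png

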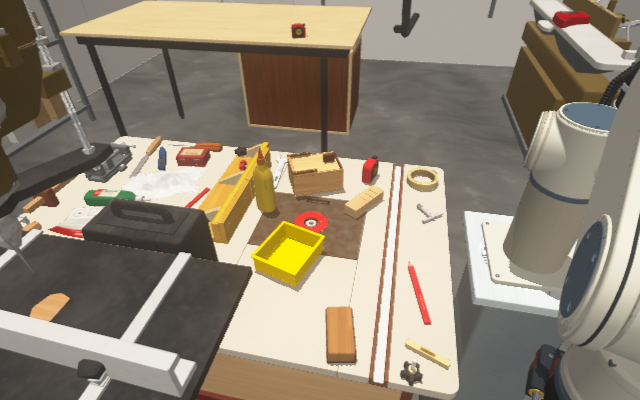

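Top view: box at (390,180), pull at (397,193), tray at (277,186), bottle at (338,140). The worktop around (283,232), between the tray and the block, is free for the lid. The side view agrees, and the measured heights match the text: pull top 103, rails 88–92, tray 51–53. Box yaw is about 26°.

Call:
jog_arm:
  commands:
    - [[0, 0, 0, -0.3, -0.3, 0, 1], [0, 0, 0, -0.58, -0.635, 0.02, 1], [0, 0, 0, -0.58, -0.635, 0.02, 1], [0, 0, 0, -0.58, -0.635, 0.02, 1], [0, 0, 0, -0.58, -0.635, 0.02, 1], [0, 0, 0, -0.58, -0.635, 0.02, 1], [0, 0, 0, -0.58, -0.635, 0.02, 1], [0, 0, 0, -0.58, -0.635, 0.02, 1], [0, 0, 0, -0.58, -0.635, 0.02, 1], [0, 0, 0, -0.58, -0.635, 0.02, 1], [0, 0, 0, -0.58, -0.635, 0.02, 1], [0, 0, 0, -0.58, -0.635, 0.02, 1], [0, 0, 0, -0.58, -0.635, 0.02, 1], [0, 0, 0, -0.58, -0.635, 0.02, 1], [0, 0, 0, -0.58, -0.635, 0.02, 1], [0, 0, 0, -0.58, -0.635, 0.02, 1], [0, 0, 0, -0.58, -0.635, 0.02, 1], [0, 0, 0, -0.57, -0.61, 0.02, 1], [0, 0, 0, 0, 0, 0, 1]]

```text
time_s: 3.28
position: [569.1, -225.9, 202.1]
orientation: [[-0.951, 0.308, 0.001], [0.308, 0.951, -0.001], [-0.001, -0.0, -1.0]]
contact_force: [0.2, 0.9, 0.3]
gripper_width: 87.6
gripper_force: 0.0
```

Call:
jog_arm:
  commands:
    - [[0, 0, 0.97, 0, 0, 0, 0], [0, 0, 0.97, 0, 0, 0, 0], [0, 0, 0.97, 0, 0, 0, 0], [0, 0, 0.97, 0, 0, 0, 0], [0, 0, 0.97, 0, 0, 0, 0], [0, 0, 0.97, 0, 0, 0, 0], [0, 0, 0.97, 0, 0, 0, 0], [0, 0, 0.97, 0, 0, 0, 0], [0, 0, 0.97, 0, 0, 0, 0], [0, 0, 0.97, 0, 0, 0, 0], [0, 0, 0.97, 0, 0, 0, 0], [0, 0, 0.97, 0, 0, 0, 0], [0, 0, 0.97, 0, 0, 0, 0], [0, 0, 0.97, 0, 0, 0, 0], [0, 0, 0, 0, 0, 0, 0], [0, 0, 0, 0, 0, 0, 0]]

```text
time_s: 5.28
position: [567.8, -222.4, 202.3]
orientation: [[0.894, 0.449, -0.0], [0.449, -0.894, 0.0], [-0.0, -0.0, -1.0]]
contact_force: [0.3, -0.1, -0.7]
gripper_width: 43.8
gripper_force: 0.0
```

```bash
cat >> h.py <<'E'
def go(target):
    s=arm.observe();R=np.array(s['orientation']);p=np.array(s['position'])
    print('t',s['time_s'],'p',p.round(1),'F',np.round(s['contact_force'],1),'w',round(s['gripper_width'],1),'gf',s['gripper_force'],'xyaw',np.degrees(np.arctan2(R[1,0],R[0,0])).round(2),'z',R[:,2].round(3),'q',np.round(s['joint_positions'],2),'move',(R.T@(np.array(target)-p)/60).round(3))
E
python3 -c "
from h import *
go([568,-224,82])"
```

```text
t 5.275 p [ 567.8 -222.4  202.3] F [ 0.3 -0.1 -0.7] w 43.8 gf 0.0 xyaw 26.66 z [-0.  0. -1.] q [-0.39  0.42  1.68  0.    1.04  0.71] move [-0.008  0.026  2.005]
```

Call:
jog_arm:
  commands:
    - [[0, 0, -0.06, 0, 0.03, 0.5, 0], [0, 0, 0, 0, 0, 0.5, 0], [0, 0, 0, 0, 0, 0.5, 0], [0, 0, 0, 0, 0, 0.3, 0], [0, 0, 0, 0, 0, 0.19, 0], [0, 0, 0, 0, 0, 0, 0]]

```text
time_s: 6.02
position: [568.7, -224.5, 82.6]
orientation: [[0.89, 0.455, -0.001], [0.455, -0.89, 0.0], [-0.0, -0.001, -1.0]]
contact_force: [0.5, 0.1, -0.8]
gripper_width: 43.7
gripper_force: 0.0
```

```bash
python3 -c "
from h import *
go([568,-224,81])
p=arm.snapshot('side');save(p,'s1.png')
im=cv2.resize(cv2.imread('pics/s1.png')[110:230,230:410],None,fx=4,fy=4);cv2.imwrite('pics/s1c.png',im)"
```

```text
t 6.025 p [ 568.7 -224.5   82.6] F [ 0.5  0.1 -0.8] w 43.7 gf 0.0 xyaw 27.08 z [-0.001  0.    -1.   ] q [-0.4   0.59  1.74  0.    0.82  0.7 ] move [-0.006 -0.013  0.026]
```

View pics/s1c.png

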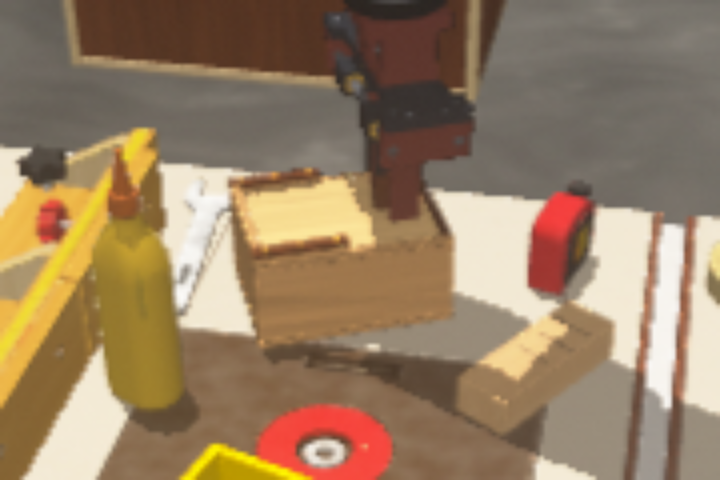

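The crop shows the fingers straddling the pull at about (405,200), clear of everything else. Closing now.

Call:
jog_arm:
  commands:
    - [[0, 0, 0.08, 0, 0, 0.02, -0.4], [0, 0, 0, 0, 0, 0, -1], [0, 0, 0, 0, 0, 0, -1], [0, 0, 0, 0, 0, 0, -1], [0, 0, 0, 0, 0, 0, -1], [0, 0, 0, 0, 0, 0, -1]]
  grip_force: 30

```text
time_s: 6.82
position: [569.2, -224.8, 82.1]
orientation: [[0.897, 0.442, 0.001], [0.442, -0.897, -0.0], [0.001, 0.001, -1.0]]
contact_force: [0.8, -1.3, 4.2]
gripper_width: 13.8
gripper_force: 29.9
```

```bash
python3 -c "
from h import *
go([568,-224,81])"
```

```text
t 6.825 p [ 569.2 -224.8   82.1] F [ 0.8 -1.3  4.2] w 13.8 gf 29.93653893470764 xyaw 26.24 z [ 0.001 -0.    -1.   ] q [-0.4   0.59  1.74 -0.    0.81  0.72] move [-0.012 -0.021  0.018]
```

Call:
jog_arm:
  commands:
    - [[0, -0.085, 0, 0, 0, -0.029, -1], [0, -0.085, 0, 0, 0, -0.029, -1], [0, -0.085, 0, 0, 0, -0.029, -1], [0, -0.085, 0, 0, 0, -0.029, -1], [0, 0, 0, 0, 0, 0, -1], [0, 0, 0, 0, 0, 0, -1]]

```text
time_s: 7.58
position: [569.2, -224.6, 88.6]
orientation: [[0.895, 0.442, -0.053], [0.442, -0.897, -0.026], [-0.059, 0.0, -0.998]]
contact_force: [3.1, -2.6, -0.5]
gripper_width: 14.1
gripper_force: 29.9
```

```bash
python3 -c "
from h import *
go([568-.897*40,-224-.442*40,90])"
```

```text
t 7.575 p [ 569.2 -224.6   88.6] F [ 3.1 -2.6 -0.5] w 14.1 gf 29.933795928955078 xyaw 26.25 z [-0.053 -0.026 -0.998] q [-0.37  0.59  1.71 -0.06  0.88  0.78] move [-0.68  -0.018  0.017]
```

Call:
jog_arm:
  commands:
    - [[0, 0, 0, -0.1, 0, 0, -1], [0, 0, 0, -0.13, 0, 0, -1], [0, 0, 0, -0.13, 0, 0, -1], [0, 0, 0, -0.13, 0, 0, -1], [0, 0, 0, -0.13, 0, 0, -1], [0, 0, 0, 0, 0, 0, -1], [0, 0, 0, 0, 0, 0, -1]]

```text
time_s: 8.45
position: [535.3, -241.0, 90.8]
orientation: [[0.895, 0.442, -0.054], [0.441, -0.897, -0.026], [-0.06, -0.0, -0.998]]
contact_force: [0.2, -1.4, -0.8]
gripper_width: 13.6
gripper_force: 29.9
```

```bash
python3 -c "
from h import *
go([569-.897*75,-224.7-.442*75,93])
p=arm.snapshot('top')
for n in['lid_pull']:
  m=arm.masks_of(p,n)[0];P,u,v=pts(p,m['region']);print(m['confidence'],np.percentile(P,3,0).round(),np.percentile(P,97,0).round())
save(p,'t2.png');im=cv2.resize(cv2.imread('pics/t2.png')[130:250,330:450],None,fx=4,fy=4);cv2.imwrite('pics/t2c.png',im)"
```

```text
t 8.45 p [ 535.3 -241.    90.8] F [ 0.2 -1.4 -0.8] w 13.6 gf 29.93389517068863 xyaw 26.24 z [-0.054 -0.026 -0.998] q [-0.42  0.56  1.77 -0.06  0.85  0.73] move [-0.627  0.004  0.001]
0.86 [ 545. -236.   78.] [ 644. -163.   87.]
```

View pics/t2c.png

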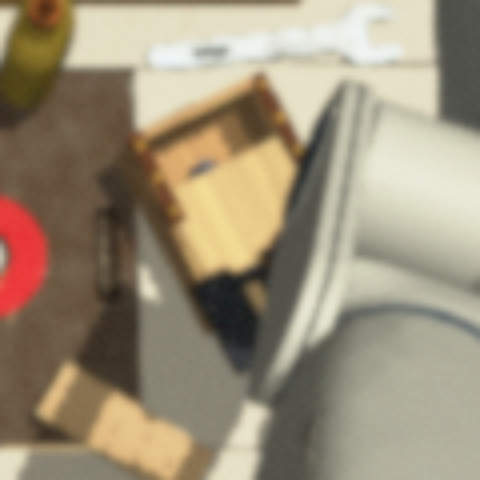

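Drawn about 38 mm; the blue shank shows at the rear (about (205,165) in the crop), so the red bit is in the front. Drawing on, then lifting.

Call:
jog_arm:
  commands:
    - [[0, 0, 0, -0.15, 0, 0, -1], [0, 0, 0, -0.15, 0, 0, -1], [0, 0, 0, -0.15, 0, 0, -1], [0, 0, 0, -0.15, 0, 0, -1], [0, 0, 0, -0.15, 0, 0, -1], [0, 0, 0, 0, 0, 0, -1], [0, 0.085, 0, 0, 0, -0.2, -1], [0, 0.085, 0, 0, 0, -0.3, -1], [0, 0.085, 0, 0, 0, -0.3, -1], [0, 0.085, 0, 0, 0, -0.3, -1], [0, 0, 0, 0, 0, -0.2, -1], [0, 0, 0, 0, 0, 0, -1]]

```text
time_s: 10.05
position: [498.1, -260.2, 172.8]
orientation: [[0.897, 0.442, 0.002], [0.442, -0.897, -0.001], [0.001, 0.002, -1.0]]
contact_force: [-0.0, 0.6, -1.3]
gripper_width: 14.1
gripper_force: 30.0
```

```bash
python3 -c "
from h import *
go([450,65,168])"
```

```text
t 10.05 p [ 498.1 -260.2  172.8] F [-0.   0.6 -1.3] w 14.1 gf 29.952772557735443 xyaw 26.24 z [ 0.002 -0.001 -1.   ] q [-0.5   0.39  1.81 -0.    0.93  0.61] move [ 1.678 -5.215  0.072]
```

Call:
jog_arm:
  commands:
    - [[0, 0, 0, 0.084, -0.26, 0, -1], [0, 0, 0, 0.168, -0.522, 0, -1], [0, 0, 0, 0.168, -0.522, 0, -1], [0, 0, 0, 0.168, -0.522, 0, -1], [0, 0, 0, 0.168, -0.522, 0, -1], [0, 0, 0, 0.168, -0.522, 0, -1], [0, 0, 0, 0.168, -0.522, 0, -1], [0, 0, 0, 0.168, -0.522, 0, -1], [0, 0, 0, 0.168, -0.522, 0, -1], [0, 0, 0, 0.168, -0.522, 0, -1], [0, 0, 0, 0.084, -0.26, 0, -1]]

```text
time_s: 11.42
position: [448.0, 67.2, 170.8]
orientation: [[0.896, 0.444, -0.002], [0.444, -0.896, -0.0], [-0.002, -0.001, -1.0]]
contact_force: [-0.2, 0.2, -2.3]
gripper_width: 13.8
gripper_force: 30.0
```

Call:
jog_arm:
  commands:
    - [[0, 0, -0.4, 0, 0, 0, -1], [0, 0, -0.75, 0, 0, 0, -1], [0, 0, -0.75, 0, 0, 0, -1], [0, 0, -0.75, 0, 0, 0, -1], [0, 0, -0.75, 0, 0, 0, -1], [0, 0, -0.75, 0, 0, 0, -1], [0, 0, -0.75, 0, 0, 0, -1], [0, 0, -0.75, 0, 0, 0, -1], [0, 0, -0.73, 0, 0, 0, -1], [0, 0, 0, 0, 0, 0, -1], [0, 0, 0, 0, 0, 0, -1]]

```text
time_s: 12.8
position: [449.2, 65.5, 171.2]
orientation: [[0.002, 1.0, -0.0], [1.0, -0.002, -0.0], [-0.0, -0.0, -1.0]]
contact_force: [0.2, 0.4, -0.5]
gripper_width: 13.8
gripper_force: 30.0
```

```bash
python3 -c "
from h import *
go([450,65,25])
p=arm.snapshot('side')
save(p,'s3.png')
im=cv2.resize(cv2.imread('pics/s3.png')[110:310,200:460],None,fx=3,fy=3);cv2.imwrite('pics/s3c.png',im)"
```

```text
t 12.8 p [449.2  65.5 171.2] F [ 0.2  0.4 -0.5] w 13.8 gf 29.95274931192398 xyaw 89.91 z [-0. -0. -1.] q [ 0.12  0.25  2.04 -0.    0.85  0.12] move [-0.008  0.015  2.437]
```

View pics/s3c.png

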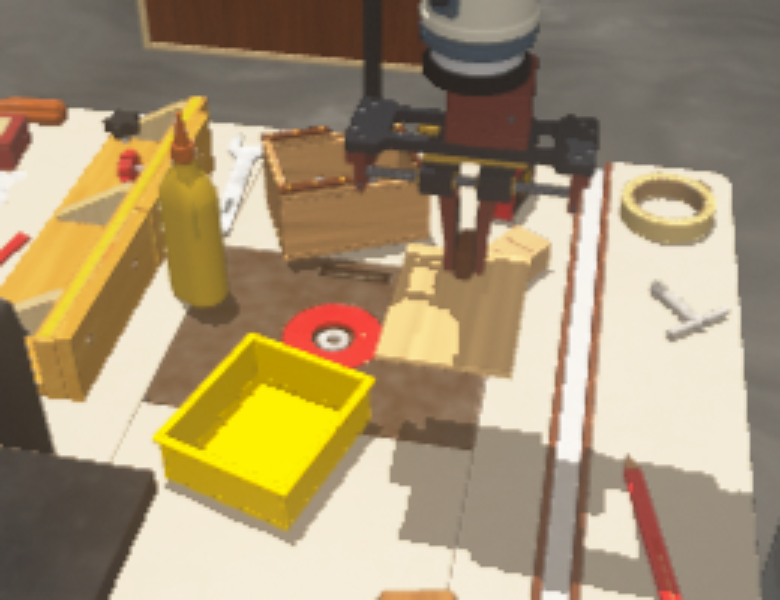

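Lid held level at about (460,310) in the crop, over free worktop, with the tray clear to its left. Lowering.

Call:
jog_arm:
  commands:
    - [[0, 0, 0, 0, 0, 0.4, -1], [0, 0, 0, 0, 0, 0.6, -1], [0, 0, 0, 0, 0, 0.6, -1], [0, 0, 0, 0, 0, 0.5, -1], [0, 0, 0, 0, 0, 0.25, -1], [0, 0, 0, 0, 0, 0.15, -1], [0, 0, 0, 0, 0, 0, -1], [0, 0, 0, 0, 0, 0, -1]]

```text
time_s: 13.85
position: [450.0, 65.6, 22.2]
orientation: [[-0.001, 1.0, 0.001], [1.0, 0.001, 0.0], [0.0, 0.001, -1.0]]
contact_force: [0.4, 0.5, -1.1]
gripper_width: 13.9
gripper_force: 30.0
```

```bash
python3 -c "
from h import *
go([450,65,10.3])
p=arm.snapshot('side')
m=arm.masks_of(p,'lid_mid')[0];P,u,v=pts(p,m['region']);P=P[(P[:,1]>90)&(P[:,2]<60)]
A=np.c_[P[:,:2],np.ones(len(P))];c=np.linalg.lstsq(A,P[:,2],rcond=None)[0];print(m['confidence'],len(P),np.median(P,0),c)"
```

```text
t 13.85 p [450.   65.6  22.2] F [ 0.4  0.5 -1.1] w 13.9 gf 29.952818155288696 xyaw 90.04 z [ 0.001  0.    -1.   ] q [ 0.12  0.54  2.1  -0.    0.5   0.12] move [-0.011 -0.001  0.198]
0.84 1184 [447.09357134 139.62525012  17.7839993 ] [ 1.33667674e-02 -2.16451145e-02  1.39800309e+01]
```

Call:
jog_arm:
  commands:
    - [[0, 0, 0, 0, 0, 0.1, -1], [0, 0, 0, 0, 0, 0.06, -1], [0, 0, 0, 0, 0, 0.035, -1], [0, 0, 0, 0, 0, 0.01, -1], [0, 0, 0, 0, 0, 0, -1], [0, 0, 0, 0, 0, 0, -1]]

```text
time_s: 14.7
position: [449.2, 65.6, 9.9]
orientation: [[-0.0, 1.0, -0.0], [1.0, 0.0, 0.0], [0.0, -0.0, -1.0]]
contact_force: [-3.4, -0.4, 14.6]
gripper_width: 13.9
gripper_force: 30.0
```

On the worktop (14.6 N). Opening and rising.

Call:
jog_arm:
  commands:
    - [[0, 0, 0, 0, 0, -0.015, -0.4], [0, 0, 0, 0, 0, 0, -0.1], [0, 0, 0, 0, 0, 0, 0], [0, 0, 0, 0, 0, 0, 0], [0, 0, 0, 0, 0, -0.2, 0], [0, 0, 0, 0, 0, -0.6, 0], [0, 0, 0, 0, 0, -0.9, 0], [0, 0, 0, 0, 0, -0.9, 0], [0, 0, 0, 0, 0, -0.6, 0], [0, 0, 0, 0, 0, 0, 0]]

```text
time_s: 15.95
position: [451.2, 65.8, 205.4]
orientation: [[-0.001, 1.0, 0.007], [1.0, 0.001, 0.001], [0.001, 0.007, -1.0]]
contact_force: [0.1, 0.2, -0.3]
gripper_width: 43.7
gripper_force: 0.0
```

```bash
python3 -c "
from h import *
for c in('top','side'):
  p=arm.snapshot(c)
  save(p,c+'4.png')
  for n in['lid_mid','red_bit_mid','blue_bit_mid','tape_measure','offcut_maple']:
    for m in arm.masks_of(p,n)[:1]:
      P,u,v=pts(p,m['region']);print(c,n,round(m['confidence'],2),np.round(m['centre']),len(P),'lo',np.percentile(P,3,0).round(),'med',np.median(P,0).round(1),'hi',np.percentile(P,97,0).round())
      if 'bit' in n:
        Q=P[P[:,2]>(45 if 'red' in n else 35)];print('  shank',len(Q),Q.mean(0).round(1) if len(Q) else '',Q[:,2].max() if len(Q) else '')
go([600,-200,170])
a=cv2.resize(cv2.imread('pics/top4.png')[130:230,340:440],None,fx=4,fy=4);b=cv2.resize(cv2.imread('pics/side4.png')[120:220,250:350],None,fx=4,fy=4);cv2.imwrite('pics/c4.png',np.hstack([a,b]))"
```

```text
top red_bit_mid 0.63 [390. 191.] 78 lo [ 571. -227.   10.] med [ 579.9 -212.9   29. ] hi [ 594. -202.   69.]
  shank 22 [ 582.3 -215.    64.1] 71.0748158000074
top tape_measure 0.55 [413. 238.] 320 lo [ 419. -301.   24.] med [ 438.8 -264.1   64.6] hi [ 457. -234.   70.]
top offcut_maple 0.86 [362. 241.] 679 lo [ 399. -175.   14.] med [ 438.2 -121.7   32.2] hi [480. -68.  36.]
side lid_mid 0.69 [349. 264.] 1626 lo [401.  47.   3.] med [447.3 115.6   6. ] hi [494. 176.  29.]
side red_bit_mid 0.25 [287. 252.] 2887 lo [529.  56.   2.] med [601.9 125.2  18. ] hi [666. 212.  51.]
  shank 559 [598.2 142.3  49.2] 53.4074134579771
side offcut_maple 0.56 [361. 202.] 685 lo [ 393. -175.    2.] med [ 438.  -106.4   30.7] hi [483. -59.  34.]
t 16.55 p [449.3  65.5 201.7] F [-0.3  0.6 -0.8] w 44.0 gf 0.0 xyaw 90.05 z [-0.001 -0.    -1.   ] q [0.12 0.2  2.01 0.   0.93 0.12] move [-4.428  2.509  0.527]
```

View pics/c4.png

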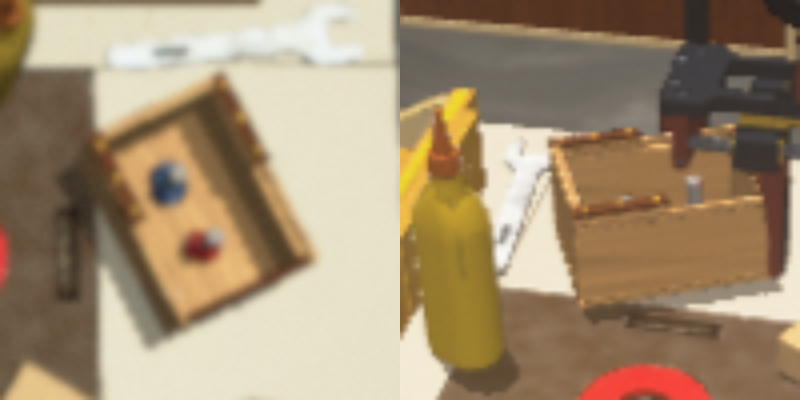

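Top crop: red bit with shank top at (212,238), full px (393,189). Blue stands at (175,178), full px (384,174). In the side crop the red shank tip shows at full px (324,165). The lid lies flat, its top at z ≈ 6.

```bash
python3 -c "
from h import *
def cast(p,u,v,z):
  K=np.array(p['K']);T=np.linalg.inv(p['world_to_cam']);d=T[:3,:3]@np.array([(u-K[0,2])/K[0,0],-(v-K[1,2])/K[1,1],-1]);o=T[:3,3];return (o+d*(z-o[2])/d[2]).round(1)
c,s=np.cos(np.radians(26.2)),np.sin(np.radians(26.2));o=np.array([608.3,-204.8])
for n,uv in(('top',(393.2,189.5)),('side',(323.7,164.8))):
  p=arm.snapshot(n);P,u,v=pts(p);b=(P[:,:2]-o)@np.array([[c,-s],[s,c]])
  k=(abs(b[:,1])<35)&(abs(b[:,0])<60)&(P[:,2]>35)&(P[:,2]<76)
  print(n,cast(p,*uv,68),cast(p,*uv,64))
  for f in(0,1):
    kk=k&((b[:,0]<0) if f==0 else (b[:,0]>=0))
    for z0,z1 in((35,48),(48,62),(62,76)):
      j=kk&(P[:,2]>z0)&(P[:,2]<=z1)
      if j.any(): print(n,f,z0,j.sum(),P[j].mean(0).round(1),'box',b[j].mean(0).round(1),'uv',u[j].mean().round(1),v[j].mean().round(1))
"
```

```text
top [ 581.5 -215.2   68. ] [ 582.1 -216.    64. ]
top 0 35 4 [ 581.6 -210.9   42. ] box [-26.7   6.3] uv 390.0 190.8
top 0 48 3 [ 579.5 -212.1   50.9] box [-29.    6.2] uv 391.0 191.0
top 0 62 19 [ 582.5 -215.1   68. ] box [-27.7   2.2] uv 393.2 189.2
top 1 35 5 [ 628.6 -188.7   42.7] box [25.3  5.4] uv 382.2 175.4
top 1 48 16 [ 631.3 -190.7   58. ] box [26.9  2.5] uv 383.8 173.6
side [ 579.9 -215.3   68. ] [ 581.1 -221.3   64. ]
side 0 35 1 [ 585.7 -216.4   46.9] box [-25.4  -0.5] uv 322.0 170.0
side 0 48 15 [ 579.9 -213.5   55.6] box [-29.3   4.7] uv 323.6 168.4
side 0 62 12 [ 580.6 -215.7   66.9] box [-29.7   2.5] uv 323.5 165.0
side 1 48 4 [ 631.3 -196.4   58.1] box [24.4 -2.6] uv 306.5 169.0
```

Call:
jog_arm:
  commands:
    - [[0, 0, 0.4, 0, 0, 0, 0], [0, 0, 0.8, 0, 0, 0, 0], [0, 0, 0.8, 0, 0, 0, 0], [0, 0, 0.8, 0, 0, 0, 0], [0, 0, 0.8, 0, 0, 0, 0], [0, 0, 0.8, 0, 0, 0, 0], [0, 0, 0.8, 0, 0, 0, 0], [0, 0, 0.8, 0, 0, 0, 0], [0, 0, 0.385, 0, 0, 0, 0], [0, 0, 0, 0, 0.37, 0, 0], [0, 0, 0, 0, 0.6, 0, 0], [0, 0, 0, -0.09, 0.6, 0, 0], [0, 0, 0, 0, 0.6, 0, 0], [0, 0, 0, 0, 0.6, 0, 0], [0, 0, 0, 0, 0.6, 0, 0], [0, 0, 0, 0, 0.6, 0, 0], [0, 0, 0, 0, 0.6, 0, 0], [0, 0, 0, 0, 0.6, 0, 0], [0, 0, 0, 0, 0, 0, 0], [0, 0, 0, 0, 0, 0, 0]]

```text
time_s: 19.15
position: [580.8, -214.6, 201.6]
orientation: [[0.897, 0.441, -0.001], [0.441, -0.897, 0.001], [-0.001, -0.001, -1.0]]
contact_force: [0.2, 0.1, -0.2]
gripper_width: 44.0
gripper_force: 0.0
```

```bash
python3 -c "
from h import *
go([581.5,-215,80])
go([581.5,-215,39])"
```

```text
t 19.15 p [ 580.8 -214.6  201.6] F [ 0.2  0.1 -0.2] w 44.0 gf 0.0 xyaw 26.18 z [-0.001  0.001 -1.   ] q [-0.37  0.44  1.66  0.    1.05  0.74] move [0.008 0.013 2.027]
t 19.15 p [ 580.8 -214.6  201.6] F [ 0.2  0.1 -0.2] w 44.0 gf 0.0 xyaw 26.18 z [-0.001  0.001 -1.   ] q [-0.37  0.44  1.66  0.    1.05  0.74] move [0.009 0.014 2.71 ]
```

Call:
jog_arm:
  commands:
    - [[0, 0, 0, 0.01, 0.01, 0.5, 0], [0, 0, 0, 0, 0, 0.7, 0], [0, 0, 0, 0, 0, 0.6, 0], [0, 0, 0, 0, 0, 0.4, 0], [0, 0, 0, 0, 0, 0.3, 0], [0, 0, 0, 0, 0, 0.2, 0], [0, 0, 0, 0, 0, 0, 0], [0, 0, 0, 0, 0, 0, -0.4], [0, 0, 0, 0, 0, 0, -1], [0, 0, 0, 0, 0, 0, -1], [0, 0, 0, 0, 0, 0, -1], [0, 0, 0, 0, 0, 0, -1], [0, 0, 0, 0, 0, 0, -1]]
  grip_force: 30

```text
time_s: 20.78
position: [582.7, -215.6, 40.5]
orientation: [[0.897, 0.441, 0.001], [0.441, -0.897, -0.0], [0.001, 0.001, -1.0]]
contact_force: [-0.9, 0.1, 5.6]
gripper_width: 11.9
gripper_force: 30.0
```

Call:
jog_arm:
  commands:
    - [[0, 0, 0, 0, 0, -0.1, -1], [0, 0, 0, 0, 0, -0.3, -1], [0, 0, 0, 0, 0, -0.5, -1], [0, 0, 0, 0, 0, -0.6, -1], [0, 0, 0, 0, 0, -0.6, -1], [0, 0, 0, 0, 0, -0.2, -1], [0, 0, 0, 0, 0, 0, -1], [0, 0, 0, 0, 0, 0, -1]]

```text
time_s: 21.78
position: [581.4, -215.1, 176.6]
orientation: [[0.897, 0.442, -0.002], [0.442, -0.897, 0.001], [-0.002, -0.002, -1.0]]
contact_force: [0.2, -0.4, -0.3]
gripper_width: 11.9
gripper_force: 30.0
```

Call:
jog_arm:
  commands:
    - [[0, 0, 0, 0.14, -0.25, 0, -1], [0, 0, 0, 0.28, -0.51, 0, -1], [0, 0, 0, 0.28, -0.51, 0, -1], [0, 0, 0, 0.28, -0.51, 0, -1], [0, 0, 0, 0.28, -0.51, 0, -1], [0, 0, 0, 0.28, -0.51, 0, -1], [0, 0, 0, 0.28, -0.51, 0, -1], [0, 0, 0, 0.28, -0.51, 0, -1], [0, 0, 0, 0.28, -0.51, 0, -1], [0, 0, 0, 0.28, -0.51, 0, -1], [0, 0, 0, 0.14, -0.25, 0, -1], [0, 0, 0, 0, 0, 0, -1]]

```text
time_s: 23.28
position: [597.7, 133.8, 177.4]
orientation: [[0.896, 0.443, -0.001], [0.443, -0.896, -0.0], [-0.001, -0.0, -1.0]]
contact_force: [-0.8, -1.2, -1.5]
gripper_width: 12.0
gripper_force: 30.0
```

```bash
python3 -c "
from h import *
go([599,133,46])
p=arm.snapshot('side')
save(p,'s5.png')
im=cv2.resize(cv2.imread('pics/s5.png')[110:310,200:460],None,fx=3,fy=3);cv2.imwrite('pics/s5c.png',im)"
```

```text
t 23.275 p [597.7 133.8 177.4] F [-0.8 -1.2 -1.5] w 12.0 gf 29.992952942848206 xyaw 26.32 z [-0.001 -0.    -1.   ] q [ 0.2   0.46  1.69 -0.    0.99  1.31] move [0.016 0.022 2.19 ]
```

View pics/s5c.png

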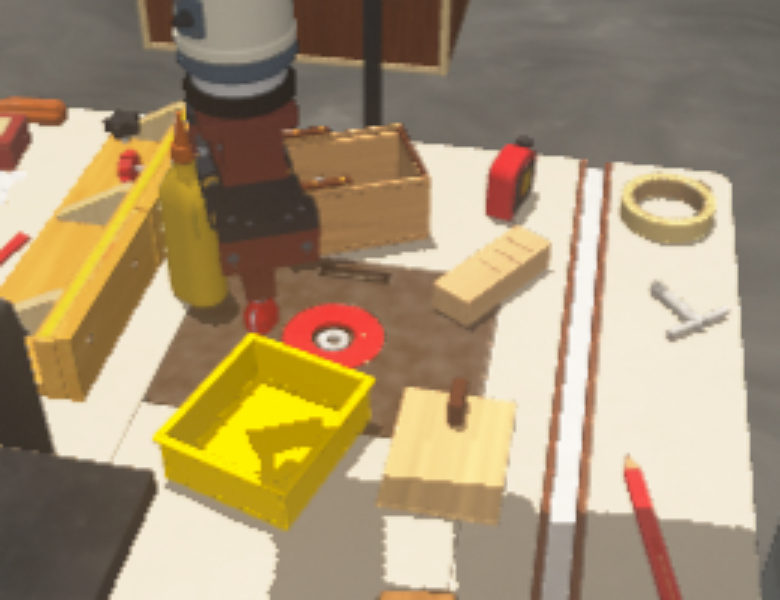

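The red bit hangs in the grip at about (260,315) in the crop, above the tray. The lid lies flat with its pull up at (455,400).

Call:
jog_arm:
  commands:
    - [[0, 0, 0, 0, 0, 0.4, -1], [0, 0, 0, 0, 0, 0.6, -1], [0, 0, 0, 0, 0, 0.6, -1], [0, 0, 0, 0, 0, 0.4, -1], [0, 0, 0, 0, 0, 0.23, -1], [0, 0, 0, 0, 0, 0, -1], [0, 0, 0, 0, 0, 0, -0.4], [0, 0, 0, 0, 0, 0, 0], [0, 0, 0, 0, 0, 0, 0], [0, 0, 0, 0, 0, -0.2, 0], [0, 0, 0, 0, 0, -0.6, 0], [0, 0, 0, 0, 0, -0.9, 0], [0, 0, 0, 0, 0, -0.9, 0], [0, 0, 0, 0, 0, -0.4, 0], [0, 0, 0, 0, 0, 0, 0], [0, 0, 0, 0, 0, 0, 0], [0, 0, 0, 0, 0, 0, 0]]

```text
time_s: 25.45
position: [597.2, 132.6, 222.6]
orientation: [[0.897, 0.442, -0.003], [0.442, -0.897, -0.001], [-0.003, -0.001, -1.0]]
contact_force: [-0.1, 0.5, 0.1]
gripper_width: 44.0
gripper_force: 0.0
```

```bash
python3 -c "
from h import *
go([599,133,200])
p=arm.snapshot('side');save(p,'s6.png')
q=arm.snapshot('top');save(q,'t6.png')
for n in['red_bit_mid']:
  for m in arm.masks_of(p,n)[:1]:
    P,u,v=pts(p,m['region']);print(m['confidence'],m['centre'],np.median(P,0))
a=cv2.resize(cv2.imread('pics/s6.png')[110:310,200:400],None,fx=2,fy=2);b=cv2.resize(cv2.imread('pics/t6.png')[130:230,340:440],None,fx=4,fy=4);cv2.imwrite('pics/c6.png',np.hstack([a,b]))"
```

```text
t 25.45 p [597.2 132.6 222.6] F [-0.1  0.5  0.1] w 44.0 gf 0.0 xyaw 26.2 z [-0.003 -0.001 -1.   ] q [ 0.2   0.41  1.66 -0.    1.08  1.31] move [0.03  0.007 0.376]
0.49 [289.9, 249.9] [594.26823201 137.25051774  29.14422676]
```

View pics/c6.png

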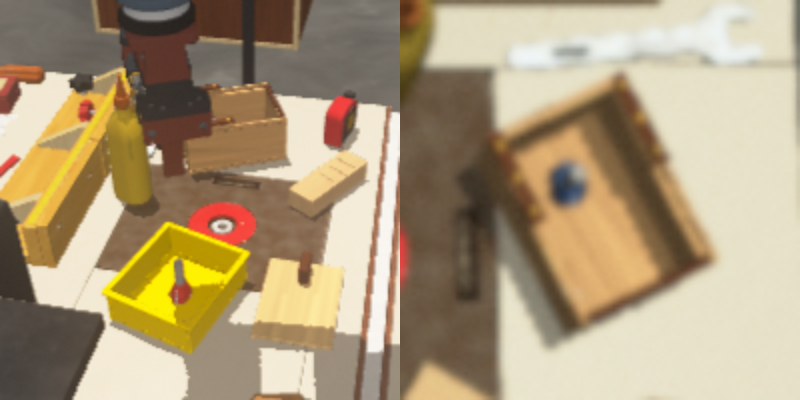

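The red bit stands in the tray (180,282 in the left crop), the blue bit still stands in the box (568,183 in the right crop), and the lid is flat. Handing in.

```bash
python3 -c "
from h import *
print(arm.close_job())"
```

```text
the job is handed in; nothing more can be done
None
```

The job is handed in at about 25.5 s; no verdict came back, but the last pictures show the lid lying flat on the worktop with its pull up, the red bit in the scrap tray, the blue bit standing in the box, and no sign of a bystander having moved.

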